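Read the temperature of a pie riding on the turning cooling carousel

ROBOT

A 6-joint arm with a two-finger parallel gripper is mounted at the origin on the work surface. World frame = base frame: x ahead of the robot, y to its left, z up, the work surface at z = 0. Lengths are in m, angles in degrees, forces in N, time in s.
With the tool pointing down it reaches from about 0.425 to 0.95 m from the base axis. Payload 3.5 kg.
Tool frame: the origin (TCP) lies between the finger pads; the fingertips stand 22 mm ahead of it and the grasp point (between the pads) lies 3 mm ahead of it; z points along the fingers, y is the line along which they close (so a half turn about z gives the same grasp; the last joint's range is limited). The gripper opens to 85 mm and grips with 20 to 120 N. Pads are 22 mm wide; open, the fingers measure 114 mm over their backs; the gripper's body (76 mm by 85 mm) begins 54 mm behind the grasp point. The pads swing forward as they close: fully open they stand 13 mm farther back than shut.
Start: joints at [-8.594, 16.404, 90.338, -0, 73.258, -8.594], TCP at [0.675, 0, 0.253] pointing down, gripper open.
Joint ranges: [-158.93, 158.93], [-51.34, 127.21], [12.03, 142.37], [-87.48, 267.48], [13.55, 161.25], [-162.69, 162.69]. Speed limits (degrees/s): [159.86, 159.86, 180, 180, 180, 180].

INTERFACE

Orientations are given as [roll, pitch, yaw] about the fixed x, y, z axes, in that order (R = Rz(yaw) Ry(pitch) Rx(roll)).
In Python, from plant import sense, cams, ticket gives the robot as it stands.
- The arm moves only by the tool send_rows, never from a script. Its argument "motion" is a list of rows, each an object with "linear": the shift along the tool's x, y, z normalised to -1 to 1, where 1 is 200 mm, a list of three; "delta_rot": the turn, a rotation vector about the tool's x, y, z normalised to -1 to 1, where 1 is 90 degrees, a list of three; "grip": the opening, from -1 (shut) to 1 (fully open). A call has 1 to 10 rows; each row shifts and turns the commanded pose from where the row before left it, along the tool's axes as they then stand; what a row does not reach is not made up. A row lasts 1/8 s, in which the tool goes at most 62.5 mm and 10.7 degrees, less where a joint would pass 70% of its speed; a pose out of reach is approached as far as the arm can. A call with a number of a shift or a turn outside -1 to 1 is refused whole. A call with a gripper value outside its range is refused whole. The fingers move at their own pace and stop on an object; the grip force is fixed at half the most. Time passes only in rows, so rows that do not move let the fingers close. It gives the time, the measured TCP pose, the force, the opening and the grip force at its end, in the units of the state.
- sense(): the state, without advancing time (a new reading comes with each control period).
- cams.snapshot(name): name is "scene" or "side" or "wrist"; returns the picture (420x560x3 uint8, blue, green, red); there is no depth.
- cams.get_calibration(name): a dict with "fx", "fy", "cx", "cy" (pixels), "distortion" ([k1, k2, p1, p2, k3] as OpenCV has them; the pictures are not rectified), "R" (3x3) and "t" (3): a world point X has camera coordinates R X + t. Camera axes: x right, y down, z forward; pixel columns grow to the right and rows downward; lengths in m; the calibration is good to about 2 mm. A picture is of the moment at which its call begins: read the wrist's pose just before it. get_calibration takes no time and is no camera call; for the wrist camera it gives the pose at the moment of the call.
- ticket.sign_off(): hands the job in; it is judged then, once.
Trained networks look in the newest picture that a camera, given by its name, has taken for a name from the list of things; names that differ only in an ending like _2 or _b are one class to them, and where a whole thing is asked for, a point or a joint stands for the part that bears it (a point fixed in the world has none). Each returns a list of dicts, best first, with "confidence" (0 to 1); they miss things now and then, are a little off and sometimes report something else, mostly with a low value. They report only what shows in the picture. A call takes as long as a camera call. They do not tell look-alikes from the thing itself.
- cams.boxes_of(target, camera): "centre" ([row, column] in pixels, amid what is visible of it).
- cams.silhouettes(target, camera): "region" (420x560 bool, what is visible of it) and "centre" ([row, column] in pixels, amid what is visible of it).
- cams.tip_of(target, camera): "centre" ([row, column] in pixels: a listed point, or the origin of a listed thing).
The state is a dict: "clock": time; "joint_positions": joint angles; "joint_velocities": joint speeds; "joint_torque": joint torques, N m; "tool_pos": TCP position; "tcp_rot": TCP orientation; "contact_force": force on the tool from outside, world axes, zero at the start; "moment": the same for the moment, N m; "finger_gap": finger opening in m; "grip_force": force on a finger pad.
Only numpy, scipy, OpenCV 4.12 (cv2) and the standard library are available. Lean on these libraries where they do the work, as an engineer would, in place of code of your own. Each camera call takes 0.05 s, during which the arm holds its last target. There are 200 camera calls.

TASK

The pies cool on a free-running turntable: push it round by one of its upright pins to about one turn in four seconds, let go, and then take the infrared thermometer out of its stand. While the turntable coasts, carry the thermometer upright along with the tall pie, its tip 2 to 6 cm above the crust and within 2 cm of being over its centre, for 5 s without a break and without touching the turntable or pies. Then raise the tip well clear, a good 10 cm higher than the crust, and finish the program while holding the thermometer upright and still there; leave the pies in place on the turntable and everything else undisturbed.

Things in the scene. Friction and masses are not known exactly. Their poses are not given: they have to be found in the camera images.
- carousel: fixed foot of the cooling carousel, a dark steel pedestal 170 mm across; origin on the table on the vertical turning axis. On its free bearing turns the turntable, a flat round plate 324 mm over its rim, plate top 75 mm above the table, rim 6 mm higher
- turntable (a joint): angle of the aluminium turntable (rad, counter-clockwise from above positive, free either way without stops, 0 at the start). Mass 1.5 kg, moment of inertia with the three pies about 0.03 kg m2 (nominal, vary by a third); bearing friction 0.0002 N m plus 0.0005 N m s/rad, so it coasts for a minute, slowly losing speed
- hub (a point): point on the turning axis at the plate's top surface, 75 mm above the table
- pin0 (a point): middle of the top end of an upright steel push pin on the turntable, 16 mm thick, 142 mm from the axis; it stands 90 mm above the plate, its top 165 mm above the table. Three such pins are spaced 120 degrees apart, midway between the pies, and turn with the turntable
- pin1 (a point): middle of the top end of an upright steel push pin on the turntable, 16 mm thick, 142 mm from the axis; it stands 90 mm above the plate, its top 165 mm above the table. Three such pins are spaced 120 degrees apart, midway between the pies, and turn with the turntable
- pin2 (a point): middle of the top end of an upright steel push pin on the turntable, 16 mm thick, 142 mm from the axis; it stands 90 mm above the plate, its top 165 mm above the table. Three such pins are spaced 120 degrees apart, midway between the pies, and turn with the turntable
- pie_tall: the tall pie: white round ceramic dish with a brown crust, 72 mm across, 55 mm high with the crust, 0.3 kg nominal, loose on the turntable with its centre 88 mm from the axis; origin at the centre of its underside. It rides round with the turntable by friction
- crust (a point): middle of the tall pie's crust, 55 mm above its underside (130 mm above the table)
- pie_wide1: one of two equal wide, low pies, 84 mm across and 32 mm high, 0.3 kg nominal, loose on the turntable, centre 88 mm from the axis, 120 degrees from the tall pie; origin at the centre of its underside
- pie_wide2: the other wide, low pie, same sizes, 120 degrees to the other side
- thermometer: infrared thermometer, a round wand 135 mm long, upright, tip down, in its stand; 0.12 kg. Origin at the tip (lowest point), z axis up along the wand. Steel nose 22 mm thick up to 45 mm, black collar 48 mm across from 45 to 53 mm, grey round handle 30 mm thick from 53 to 135 mm above the tip. The collar rests on the stand, the nose is 45 mm deep in the hole; lifts straight out
- stand: fixed black block 80 x 80 x 75 mm with a hole of 29 mm from top to bottom, in which the thermometer hangs by its collar; origin at the centre of its underside
- mug: white mug 80 mm across, 90 mm high; origin at the underside (bystander)
- shaker: glass shaker 40 mm across, 90 mm high; origin at the underside (bystander)
- sauce: yellow sauce bottle 64 mm across, 190 mm high; origin at the underside (bystander)
- tub: white tub 90 mm across, 70 mm high; origin at the underside (bystander)
- tray: aluminium tray 240 x 160 x 45 mm; origin at the underside (bystander)
- carafe: glass coffee carafe 136 mm across, 157 mm high, with a black handle; origin at the underside (bystander)
- spatula: long-handled spatula lying flat on the table, under 40 mm high; origin on its underside (bystander)
Mind the look-alikes: they are no part of the job. What is shaped like the pie_tall but red is not meant. What is shaped like the pie_wide2 but red is not meant.

How it is judged:
By the outcome, as a careful person would: the job done as asked, in the order asked, and still so for the second after the job is handed in, while the arm keeps its last pose, push and grip.
It also fails if it takes over 58 s, if anything falls off the work surface, if the arm or the gripper's body presses on something with over 40 N, if the wrist force passes 120 N, or if a joint passes its speed limit or range.

## Working session

There is one attempt and no reset: what is moved stays moved. The work goes in short steps, Python scripts to look and compute and a tool call to move; the robot and the scene stay as the last step left them, time stands still between calls to the robot, and variables do not carry over. Pictures are saved under pics/ and viewed, at most 10 in all, crops included, and the job is handed in when it is done.

Besides the shell and the picture viewer there is one more tool, called after "Emit:" as name([rows], argument=value, ...), one row to a line, values as JSON. send_rows: Moves the arm, as the interface text tells. Scaled input: -1 to 1 covers 200 mm each way for a shift and 90 degrees each way for a turn. Its arguments: {"type":"object","properties":{"motion":{"type":"array"}},"required":["motion"]}

```bash
ls; mkdir -p pics; cat > h.py <<'E'
import numpy as np,cv2
from plant import sense,cams,ticket
def ray(cam,rc,cal=None):
    c=cal or cams.get_calibration(cam)
    K=np.array([[c['fx'],0,c['cx']],[0,c['fy'],c['cy']],[0,0,1]])
    u=cv2.undistortPoints(np.array([[[rc[1],rc[0]]]],float),K,np.array(c['distortion'],float))[0,0]
    R=np.array(c['R']);t=np.array(c['t'])
    return -R.T@t, R.T@np.array([u[0],u[1],1])
def onz(cam,rc,z,cal=None):
    o,d=ray(cam,rc,cal); return o+d*(z-o[2])/d[2]
E
python3 - <<'E'
from h import *
print(sense())
a=cams.snapshot('scene');b=cams.snapshot('side')
cv2.imwrite('pics/a.png',a);cv2.imwrite('pics/b.png',b)
Z=dict(hub=.075,pin0=.165,crust=.13,pie_tall=.075,pie_wide1=.075,thermometer=.03,stand=0,carousel=0)
for cam in('scene','side'):
  for n,z in Z.items():
    for r in cams.tip_of(n,cam)[:6]:
      print(cam,n,round(r['confidence'],2),np.round(r['centre']),np.round(onz(cam,r['centre'],z),3))
print(sense()['clock'])
E
```

```text
pics
{'clock': 0.0, 'joint_positions': array([-8.59568124e+00,  1.64548052e+01,  9.04248264e+01,  4.37729628e-04,
        7.32563933e+01, -8.59211669e+00]), 'joint_velocities': array([-0.06220958, -0.02957209, -0.01487155,  0.06428833, -0.04037226,
        0.07456609]), 'joint_torque': array([-1.79628755e-04, -4.05981302e+01, -2.92628127e+01, -1.54224781e-04,
        5.81841552e-03,  3.74769741e-06]), 'tool_pos': array([6.74388673e-01, 1.08198357e-04, 2.51912145e-01]), 'tcp_rot': array([-1.79865564e+02, -2.07361751e-02,  8.99962845e+01]), 'contact_force': array([-1.51485077,  0.18343953, -0.22241459]), 'moment': array([-0.0011206 , -0.02336491, -0.01284006]), 'grip_force': 0.0, 'finger_gap': 0.08530330111218512}
scene hub 0.63 [163. 323.] [0.525 0.195 0.075]
scene hub 0.57 [185. 334.] [0.587 0.128 0.075]
scene pin0 0.55 [199. 353.] [0.671 0.03  0.165]
scene pie_tall 0.7 [153. 262.] [0.345 0.144 0.075]
scene pie_tall 0.56 [160. 319.] [0.509 0.202 0.075]
scene pie_wide1 0.93 [243. 266.] [ 0.511 -0.136  0.075]
scene pie_wide1 0.89 [192. 362.] [0.668 0.142 0.075]
scene pie_wide1 0.69 [19
[... 513 characters left out ...]
.271 0.14  0.13 ]
side crust 0.69 [162. 258.] [0.531 0.202 0.13 ]
side crust 0.68 [247. 400.] [ 0.643 -0.276  0.13 ]
side crust 0.53 [318. 351.] [ 0.414 -0.342  0.13 ]
side pie_tall 0.74 [179. 260.] [0.525 0.188 0.075]
side pie_tall 0.64 [341. 321.] [ 0.342 -0.328  0.075]
side pie_wide1 0.92 [203. 295.] [0.551 0.04  0.075]
side pie_wide1 0.74 [256. 301.] [ 0.45  -0.117  0.075]
side pie_wide1 0.68 [168. 303.] [0.662 0.141 0.075]
side pie_wide1 0.26 [146. 252.] [0.594 0.331 0.075]
side thermometer 0.68 [312. 356.] [ 0.475 -0.311  0.03 ]
side thermometer 0.58 [149. 249.] [0.602 0.37  0.03 ]
side stand 0.62 [316. 350.] [ 0.466 -0.304  0.   ]
side carousel 0.57 [200. 286.] [0.577 0.118 0.   ]
0.9
```

View pics/a.png

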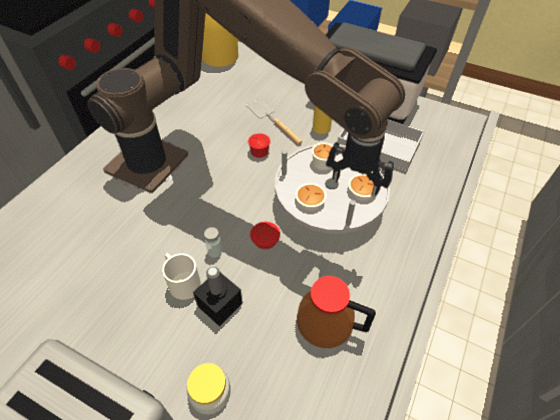

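View pics/b.png

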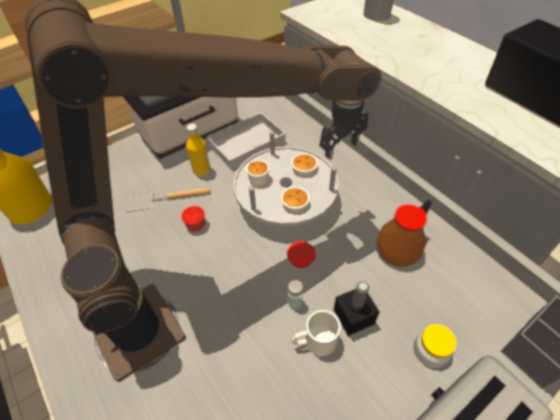

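The pictures show the turntable around scene (185,332) / side (183,285). The tall pie is at scene (153,323) / side (165,258) and the pins at side (131,272), (188,252) and (168,331). The thermometer stands in the black block at scene (300,218) / side (312,356). The red items are decoys.

First I'll place the closed fingers behind the pin near (0.667, 0.021), above pie height, while I compute the arc.

Emit:
send_rows([
  {"linear": [-0.05,-0.125,0],"delta_rot": [0,0,0],"grip": -1},
  {"linear": [0.0,-0.1,0.0],"delta_rot": [0,0,0],"grip": -1},
  {"linear": [0,0,0.2],"delta_rot": [0,0,0],"grip": -1},
  {"linear": [0,0,0.2],"delta_rot": [0,0,0],"grip": -1},
  {"linear": [0,0,0.06],"delta_rot": [0,0,0],"grip": -1},
  {"linear": [0,0,0],"delta_rot": [0,0,0],"grip": -1},
])

```text
clock: 1.65
tool_pos: [0.6299, -0.01, 0.1609]
tcp_rot: [-179.9, -0.0, 90.0]
contact_force: [0.1, 0.3, 0.4]
finger_gap: -0.0002
grip_force: 0.0
```

```bash
python3 - <<'E'
from h import *
print('sauce',onz('side',(172,200),0),'mug',onz('side',(345,325),0), 'shaker',onz('side',(303,296),0),'carafe',onz('side',(255,402),0))
s=sense();print(s['tool_pos'],s['tcp_rot'],s['finger_gap'],s['clock'])
cams.snapshot('side')
for n,z in dict(pin0=.165,hub=.075,crust=.13).items():
  for r in cams.tip_of(n,'side')[:5]: print(n,round(r['confidence'],2),np.round(onz('side',r['centre'],z),3))
H=np.array([.58,.127]);p=np.array([.63,-.008])
a=-68
for d in [2,3,3,3,4,5,6.5,8,9.5,10.5,11.3,11.5,11.5,11.5,5,2]:
  a+=d;q=H+.142*np.array([np.cos(np.radians(a)),np.sin(np.radians(a))]);e=q-p;p=q
  print(round(a,1),np.round(e[::-1]/.2,3))
E
```

```text
sauce [4.16872813e-01 4.03005731e-01 1.11022302e-16] mug [ 0.36521078 -0.32293259  0.        ] shaker [ 3.78188144e-01 -1.88825970e-01 -1.11022302e-16] carafe [ 7.17522302e-01 -2.55506209e-01  1.11022302e-16]
[ 0.62985018 -0.00996078  0.16093792] [-1.79928634e+02 -1.26822267e-02  8.99974609e+01] -0.0001570292738134508 1.65
pin0 0.69 [0.439 0.097 0.165]
pin0 0.63 [0.623 0.265 0.165]
pin0 0.61 [0.658 0.02  0.165]
pin0 0.29 [0.527 0.243 0.165]
hub 0.75 [0.575 0.121 0.075]
crust 0.91 [0.266 0.147 0.13 ]
crust 0.56 [0.527 0.189 0.13 ]
crust 0.56 [0.526 0.004 0.13 ]
-66 [0.026 0.039]
-63 [0.016 0.034]
-60 [0.018 0.033]
-57 [0.019 0.032]
-53 [0.028 0.041]
-48 [0.039 0.048]
-41.5 [0.057 0.057]
-33.5 [0.079 0.06 ]
-24.0 [0.103 0.057]
-13.5 [0.123 0.042]
-2.2 [0.138 0.019]
9.3 [ 0.142 -0.009]
20.8 [ 0.137 -0.037]
32.3 [ 0.127 -0.064]
37.3 [ 0.051 -0.035]
39.3 [ 0.019 -0.015]
```

Emit:
send_rows([
  {"linear": [0.026,0.039,0],"delta_rot": [0,0,0],"grip": -1},
  {"linear": [0.016,0.034,0],"delta_rot": [0,0,0],"grip": -1},
  {"linear": [0.018,0.033,0],"delta_rot": [0,0,0],"grip": -1},
  {"linear": [0.019,0.032,0],"delta_rot": [0,0,0],"grip": -1},
  {"linear": [0.028,0.041,0],"delta_rot": [0,0,0],"grip": -1},
  {"linear": [0.039,0.048,0],"delta_rot": [0,0,0],"grip": -1},
  {"linear": [0.057,0.057,0],"delta_rot": [0,0,0],"grip": -1},
  {"linear": [0.079,0.06,0],"delta_rot": [0,0,0],"grip": -1},
  {"linear": [0.103,0.057,0],"delta_rot": [0,0,0],"grip": -1},
  {"linear": [0.123,0.042,0],"delta_rot": [0,0,0],"grip": -1},
])

```text
clock: 3.1
tool_pos: [0.7194, 0.0933, 0.1613]
tcp_rot: [180.0, -0.0, 90.0]
contact_force: [0.6, 0.2, -0.3]
finger_gap: 0.0003
grip_force: 0.0
```

Emit:
send_rows([
  {"linear": [0.138,0.019,0],"delta_rot": [0,0,0],"grip": -1},
  {"linear": [0.142,-0.009,0],"delta_rot": [0,0,0],"grip": -1},
  {"linear": [0.137,-0.037,0],"delta_rot": [0,0,0],"grip": -1},
  {"linear": [0.127,-0.064,0],"delta_rot": [0,0,0],"grip": -1},
  {"linear": [0.05,-0.03,-0.05],"delta_rot": [0,0,0],"grip": -1},
  {"linear": [0,0,-0.25],"delta_rot": [0,0,0],"grip": -1},
  {"linear": [0,0,-0.3],"delta_rot": [0,0,0],"grip": 1},
])

```text
clock: 3.98
tool_pos: [0.6934, 0.2105, 0.2815]
tcp_rot: [-179.8, 0.0, 90.0]
contact_force: [0.3, 0.2, 1.1]
finger_gap: 0.017
grip_force: 0.0
```

```bash
cat > m.py <<'E'
from h import *
import json,sys
# measure crust angle; append to log
H=np.array([.577,.125])
def meas(cam='side'):
    t=sense()['clock'];im=cams.snapshot(cam)
    out=[]
    for r in cams.tip_of('crust',cam):
        p=onz(cam,r['centre'],.13)[:2]-H;ra=np.hypot(*p)
        if .07<ra<.106:
            out.append((r['confidence'],t,*(p+H),ra,np.degrees(np.arctan2(p[1],p[0]))))
    for o in out: print(cam,np.round(o,3))
    with open('log.txt','a') as f: f.write(json.dumps([cam,out])+'\n')
    return im,out
E
python3 - <<'E'
from m import *
for i in range(4): im,o=meas('side')
cv2.imwrite('pics/c.png',im);print(sense()['tool_pos'])
E
```

```text
side [ 9.7000e-01  3.9750e+00  5.6600e-01  3.9000e-02  8.7000e-02 -9.7324e+01]
side [ 7.700e-01  4.075e+00  5.830e-01  5.400e-02  7.200e-02 -8.505e+01]
side [ 5.6000e-01  4.1750e+00  5.8800e-01  3.4000e-02  9.1000e-02 -8.3002e+01]
side [ 8.4000e-01  4.2750e+00  6.0700e-01  5.4000e-02  7.7000e-02 -6.7166e+01]
[0.69353036 0.21013645 0.27892846]
```

View pics/c.png

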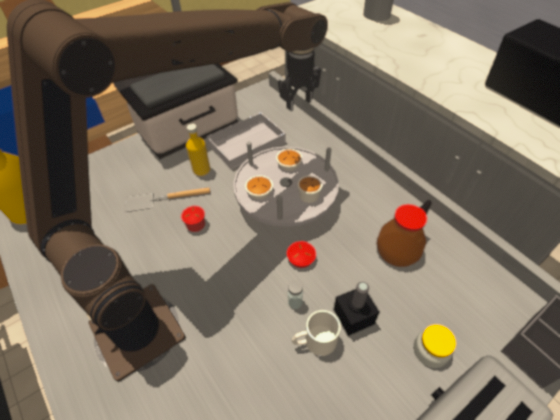

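The turntable spins, with the tall pie at side pixel about (188,311), and nothing was knocked. The gripper is clear at (80,300). Next I move over to the thermometer.

Emit:
send_rows([
  {"linear": [-0.258,-0.11,0],"delta_rot": [0,0,0],"grip": 1},
  {"linear": [-0.258,-0.11,0],"delta_rot": [0,0,0],"grip": 1},
  {"linear": [-0.258,-0.11,0],"delta_rot": [0,0,0],"grip": 1},
  {"linear": [-0.258,-0.11,0],"delta_rot": [0,0,0],"grip": 1},
  {"linear": [-0.258,-0.11,0],"delta_rot": [0,0,0],"grip": 1},
  {"linear": [-0.258,-0.11,0],"delta_rot": [0,0,0],"grip": 1},
  {"linear": [-0.258,-0.11,0],"delta_rot": [0,0,0],"grip": 1},
  {"linear": [-0.258,-0.11,0],"delta_rot": [0,0,0],"grip": 1},
  {"linear": [-0.258,-0.11,0],"delta_rot": [0,0,0],"grip": 1},
  {"linear": [-0.258,-0.11,0],"delta_rot": [0,0,0],"grip": 1},
])

```text
clock: 5.62
tool_pos: [0.4729, -0.3067, 0.2797]
tcp_rot: [-179.9, -0.1, 90.0]
contact_force: [0.8, -0.0, 0.5]
finger_gap: 0.0858
grip_force: 0.0
```

```bash
python3 - <<'E'
from h import *
s=sense();print(s['clock'],s['tool_pos'])
ims=[]
for c in('side','scene','wrist'):
  cal=cams.get_calibration(c);im=cams.snapshot(c);cv2.imwrite(f'pics/d_{c}.png',im)
  for r in cams.tip_of('thermometer',c)[:3]: print(c,round(r['confidence'],2),np.round(r['centre']),np.round(onz(c,r['centre'],.03,cal),3))
  for r in cams.tip_of('stand',c)[:3]: print(c,'stand',round(r['confidence'],2),np.round(r['centre']),np.round(onz(c,r['centre'],0,cal),3))
  ims.append(im)
# top-down rectified view of turntable at plate plane z=.11 from side and scene; plus wrist
def rect(c,im,z,x0,x1,y0,y1,s):
  cal=cams.get_calibration(c);K=np.array([[cal['fx'],0,cal['cx']],[0,cal['fy'],cal['cy']],[0,0,1]])
  xs=np.arange(x1,x0,-s);ys=np.arange(y1,y0,-s);X,Y=np.meshgrid(xs,ys,indexing='ij')
  P=np.stack([X,Y,X*0+z],-1).reshape(-1,3)
  uv=cv2.projectPoints(P,cv2.Rodrigues(np.array(cal['R']))[0],np.array(cal['t']),K,np.array(cal['distortion']))[0].reshape(*X.shape,2).astype(np.float32)
  return cv2.remap(im,uv,None,cv2.INTER_LINEAR)
a=[rect(c,ims[i],.13,.377,.777,-.075,.325,.00133) for i,c in enumerate(('side','scene'))]
cv2.imwrite('pics/d.png',np.vstack([np.hstack([cv2.resize(x,(300,300)) for x in a]),cv2.resize(np.hstack([ims[2],ims[2]*0])[:,:840],(600,300))]))
print(sense()['clock'])
E
```

```text
5.625 [ 0.47293442 -0.30674546  0.27973506]
side 0.63 [310. 355.] [ 0.476 -0.307  0.03 ]
side stand 0.61 [318. 350.] [ 0.463 -0.307  0.   ]
scene 0.72 [300. 219.] [ 0.476 -0.309  0.03 ]
scene stand 0.69 [305. 222.] [ 0.478 -0.307  0.   ]
wrist 0.86 [180. 276.] [ 0.472 -0.309  0.03 ]
wrist stand 0.75 [171. 278.] [ 0.473 -0.305  0.   ]
6.075
```

View pics/d.png

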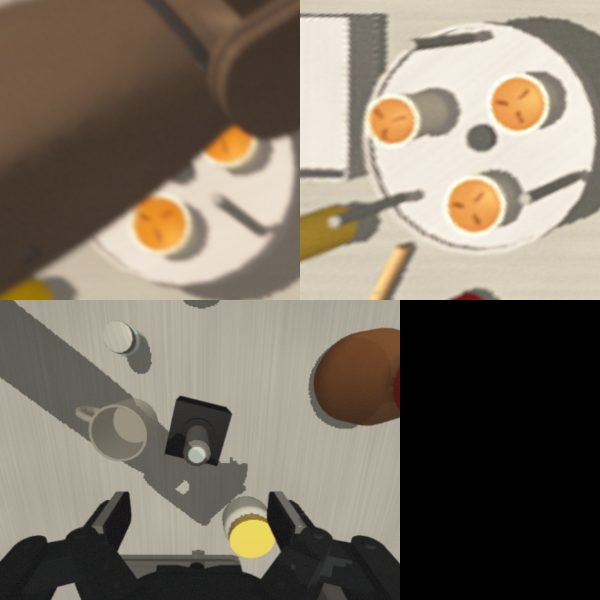

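In the rectified views, the tall pie shows in the scene half at (393,119) and its phase can be measured well. The wrist view shows the thermometer centred between the fingers at (197,455). I'll descend, grip and lift it.

Emit:
send_rows([
  {"linear": [-0.005,0,0.25],"delta_rot": [0,0,0],"grip": 1},
  {"linear": [0,0,0.25],"delta_rot": [0,0,0],"grip": 1},
  {"linear": [0,0,0.2],"delta_rot": [0,0,0],"grip": 1},
  {"linear": [0,0,0.05],"delta_rot": [0,0,0],"grip": 1},
  {"linear": [0,0,0],"delta_rot": [0,0,0],"grip": -1},
  {"linear": [0,0,0],"delta_rot": [0,0,0],"grip": -1},
  {"linear": [0,0,0],"delta_rot": [0,0,0],"grip": -1},
  {"linear": [0,0,0],"delta_rot": [0,0,0],"grip": -1},
])

```text
clock: 7.08
tool_pos: [0.4754, -0.3075, 0.1335]
tcp_rot: [179.8, 0.2, 90.0]
contact_force: [0.4, 1.3, 5.7]
finger_gap: 0.0289
grip_force: 59.5
```

```bash
cat > o.py <<'E'
from h import *
import json
def rect(c,im,z,x0=.377,x1=.777,y0=-.075,y1=.325,s=.001):
  cal=cams.get_calibration(c);K=np.array([[cal['fx'],0,cal['cx']],[0,cal['fy'],cal['cy']],[0,0,1]])
  X,Y=np.meshgrid(np.arange(x1,x0,-s),np.arange(y1,y0,-s),indexing='ij')
  P=np.stack([X,Y,X*0+z],-1).reshape(-1,3)
  uv=cv2.projectPoints(P,cv2.Rodrigues(np.array(cal['R']))[0],np.array(cal['t']),K,np.array(cal['distortion']))[0].reshape(*X.shape,2).astype(np.float32)
  return cv2.remap(im,uv,None,cv2.INTER_LINEAR)
H=np.array([.577,.125])
def blobs(im,z,c='scene'):
  r=cv2.cvtColor(rect(c,im,z),cv2.COLOR_BGR2HSV)
  m=cv2.inRange(r,(5,110,90),(24,255,255));m=cv2.morphologyEx(m,cv2.MORPH_CLOSE,np.ones((9,9)));m=cv2.morphologyEx(m,cv2.MORPH_OPEN,np.ones((9,9)))
  n,_,st,ce=cv2.connectedComponentsWithStats(m)
  o=[]
  for i in range(1,n):
    x=.777-ce[i][1]*.001;y=.325-ce[i][0]*.001;d=np.array([x,y])-H;ra=np.hypot(*d)
    if st[i,4]>800 and ra<.12: o.append([x,y,ra,float(np.degrees(np.arctan2(d[1],d[0]))),int(st[i,4])])
  return o
def look(c='scene',fn=None):
  t=sense()['clock'];im=cams.snapshot(c)
  b=blobs(im,.13,c)
  print(round(t,3),[tuple(np.round(v,3)) for v in b])
  open('log2.txt','a').write(json.dumps([t,c,b])+'\n')
  if fn: cv2.imwrite(fn,im)
  return im
E
python3 - <<'E'
from o import *
print('old 5.775?');[print(np.round(v,3)) for v in blobs(cv2.imread('pics/d_scene.png'),.13)]
[print('w',np.round(v,3)) for v in blobs(cv2.imread('pics/d_scene.png'),.107)]
for i in range(3): look()
E
```

```text
old 5.775?
[ 6.3900e-01  3.5000e-02  1.0900e-01 -5.5613e+01  3.7780e+03]
[6.160e-01 2.030e-01 8.700e-02 6.326e+01 2.730e+03]
[ 5.03000e-01  9.30000e-02  8.10000e-02 -1.56663e+02  3.73200e+03]
w [ 6.3400e-01  5.3000e-02  9.1000e-02 -5.1611e+01  3.9850e+03]
w [6.1100e-01 2.2600e-01 1.0600e-01 7.1489e+01 2.8710e+03]
w [ 4.95000e-01  1.13000e-01  8.30000e-02 -1.71781e+02  3.92100e+03]
7.075 [(np.float64(0.637), np.float64(0.034), np.float64(0.109), np.float64(-56.803), np.float64(3772.0)), (np.float64(0.623), np.float64(0.181), np.float64(0.072), np.float64(50.212), np.float64(3751.0)), (np.float64(0.495), np.float64(0.114), np.float64(0.083), np.float64(-172.546), np.float64(2713.0))]
7.125 [(np.float64(0.642), np.float64(0.038), np.float64(0.109), np.float64(-53.262), np.float64(3782.0)), (np.float64(0.617), np.float64(0.183), np.float64(0.071), np.float64(55.545), np.float64(3732.0)), (np.float64(0.496), np.float64(0.108), np.float64(0.083), np.float64(-167.918), np.float64(2732.0))]
7.175 [(np.float64(0.647), np.float64(0.042), np.float64(0.108), np.float64(-49.761), np.float64(3773.0)), (np.float64(0.611), np.float64(0.185), np.float64(0.069), np.float64(60.753), np.float64(3738.0)), (np.float64(0.497), np.float64(0.101), np.float64(0.084), np.float64(-163.162), np.float64(2710.0))]
```

Emit:
send_rows([
  {"linear": [0,0,-0.1],"delta_rot": [0,0,0],"grip": -1},
  {"linear": [0,0,-0.2],"delta_rot": [0,0,0],"grip": -1},
  {"linear": [0,0,-0.25],"delta_rot": [0,0,0],"grip": -1},
  {"linear": [0,0,-0.25],"delta_rot": [0,0,0],"grip": -1},
  {"linear": [0,0,-0.15],"delta_rot": [0,0,0],"grip": -1},
  {"linear": [0,0,0],"delta_rot": [0,0,0],"grip": -1},
])

```text
clock: 7.98
tool_pos: [0.4752, -0.3073, 0.3254]
tcp_rot: [179.7, 0.3, 90.0]
contact_force: [0.1, 0.5, -2.2]
finger_gap: 0.029
grip_force: 59.3
```

```bash
python3 - <<'E'
from o import *
s=sense();print(s['tool_pos'],s['tcp_rot'],s['finger_gap'])
P={}
for c in('side','scene'):
  im=look(c)
  r=cams.tip_of('thermometer',c)[0];print(c,r['confidence'],np.round(r['centre']),onz(c,r['centre'],.22));P[c]=ray(c,r['centre'])
  if c=='side': a=im
(o1,d1),(o2,d2)=P['side'],P['scene']
k=np.linalg.lstsq(np.stack([d1,-d2],1),o2-o1,rcond=None)[0];print('tri',(o1+d1*k[0]),(o2+d2*k[1]))
cv2.imwrite('pics/e.png',np.hstack([a[120:420,200:500],im[150:400,100:400].copy().repeat(1,0) if 0 else cv2.resize(im[150:400,100:400],(360,300))]))
E
```

```text
[ 0.4751797  -0.307262    0.32541509] [179.69291623   0.28103587  90.00075324] 0.029026663813644996
7.975 [(np.float64(0.569), np.float64(0.032), np.float64(0.093), np.float64(-94.994), np.float64(2783.0)), (np.float64(0.492), np.float64(0.149), np.float64(0.088), np.float64(163.887), np.float64(3801.0))]
side 0.56 [270. 367.] [ 0.47930675 -0.30320191  0.22      ]
8.075 [(np.float64(0.658), np.float64(0.151), np.float64(0.085), np.float64(18.036), np.float64(3734.0)), (np.float64(0.588), np.float64(0.035), np.float64(0.09), np.float64(-82.699), np.float64(2730.0)), (np.float64(0.511), np.float64(0.14), np.float64(0.068), np.float64(167.336), np.float64(3729.0))]
scene 0.76 [258. 208.] [ 0.47075393 -0.30807392  0.22      ]
tri [ 0.47442784 -0.30620868  0.22887422] [ 0.47382762 -0.31121427  0.22684823]
```

View pics/e.png

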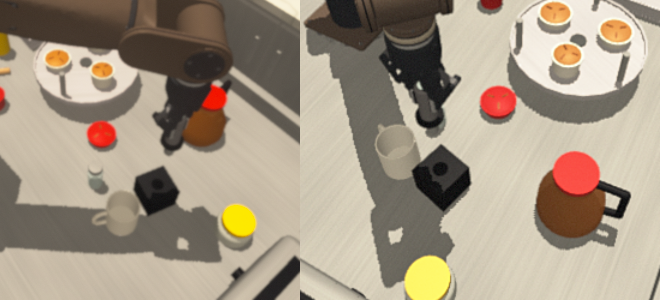

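The thermometer hangs upright in the gripper (crop pixel about (172,130) left, (430,115) right) and the stand is empty. Now I fit the turntable motion.

```bash
cat > fit.py <<'E'
from o import *
from scipy.optimize import least_squares
def data():
  D=[[5.775,.616,.203]] if 0 else []
  b=[v for v in blobs(cv2.imread('pics/d_scene.png'),.13) if v[4]<3200];D.append([5.775,b[0][0],b[0][1]])
  for l in open('log2.txt'):
    t,c,b=json.loads(l)
    if c!='scene':continue
    for v in b:
      if 2500<v[4]<3000: D.append([t,v[0],v[1]])
  return np.array(D)
def model(p,t):
  # w' = -(c + k w), k/c=2.5 ; p: cx,cy,r,th0,w0,c at t=8
  s=t-8;k=2.5*p[5];wi=p[5]/max(k,1e-9)
  th=p[3]-wi*s+(p[4]+wi)*(1-np.exp(-k*s))/k
  return th
def fit():
  D=data()
  f=lambda p:np.r_[p[0]+p[2]*np.cos(model(p,D[:,0]))-D[:,1],p[1]+p[2]*np.sin(model(p,D[:,0]))-D[:,2],(p[5]-.0067)*.3,(p[2]-.088)*3]
  r=least_squares(f,[.578,.122,.088,np.radians(-88),1.65,.0067],loss='soft_l1',f_scale=.002,x_scale=[.01,.01,.01,.1,.1,.002])
  return r.x,np.sqrt(np.mean(r.fun[:-2]**2)),len(D)
def w(p,t): k=2.5*p[5];return (p[4]+.4)*np.exp(-k*(t-8))-.4
E
python3 - <<'E'
from fit import *
import io,contextlib
with contextlib.redirect_stdout(io.StringIO()):
  for i in range(26): look()
x,e,n=fit();t=sense()['clock']
print(np.round(x,4),e,n,t,'w',w(x,t),w(x,3.7),'th',np.degrees(model(x,t))%360)
E
```

```text
[ 0.5815  0.1226  0.0876 -1.6071  1.54    0.0071] 0.0001361253678067334 31 9.475 w 1.4898466709296447 1.6941437367866294 th 35.94139213925775
```

Fit RMS is 0.14 mm. The speed is 1.49 rad/s now and was about 1.69 at release. Next I compute the transit and tracking rows.

```bash
cat > plan.py <<'E'
from fit import *
def plan(p,t0,cmd,n,zs={}):
  x=p;c=np.array(cmd,float);out=[]
  for i in range(n):
    t=t0+.125*(i+1);th=model(x,t);q=x[:2]+x[2]*np.array([np.cos(th),np.sin(th)])
    d=np.round((q-c)[::-1]/.2,3);c=c+d[::-1]*.2
    out.append([float(d[0]),float(d[1]),zs.get(i,0)])
  for i in range(0,n,10): print(round(t0+.125*i,3),out[i:i+10])
  return c
E
python3 - <<'E'
from plan import *
x,_,_=fit();t=10.925;th=model(x,t);q=x[:2]+x[2]*np.array([np.cos(th),np.sin(th)])
print(q,(q-[.4745,-.3075])[::-1]/.2, np.degrees(th))
E
```

```text
[0.50043977 0.15579371] [2.31646857 0.12969884] 157.71016610816406
```

Emit:
send_rows([
  {"linear": [0.1,0.013,0],"delta_rot": [0,0,0],"grip": -1},
  {"linear": [0.2,0.013,0],"delta_rot": [0,0,0],"grip": -1},
  {"linear": [0.27,0.013,0],"delta_rot": [0,0,0],"grip": -1},
  {"linear": [0.28,0.013,0],"delta_rot": [0,0,0],"grip": -1},
  {"linear": [0.28,0.013,0],"delta_rot": [0,0,0],"grip": -1},
  {"linear": [0.28,0.013,0],"delta_rot": [0,0,0],"grip": -1},
  {"linear": [0.28,0.013,0],"delta_rot": [0,0,0],"grip": -1},
  {"linear": [0.27,0.013,0],"delta_rot": [0,0,0],"grip": -1},
  {"linear": [0.2,0.013,0],"delta_rot": [0,0,0],"grip": -1},
  {"linear": [0.156,0.013,0],"delta_rot": [0,0,0],"grip": -1},
])

```text
clock: 10.72
tool_pos: [0.4993, 0.1595, 0.3215]
tcp_rot: [180.0, -0.0, 90.1]
contact_force: [-0.5, -0.3, -1.6]
finger_gap: 0.0288
grip_force: 59.3
```

```bash
python3 - <<'E'
from plan import *
s=sense();print(s['tool_pos'],s['tcp_rot'],s['finger_gap'])
look('scene','pics/f.png')
t=sense()['clock'];x,e,n=fit();print(np.round(x,4),e,n,t)
c=plan(x,t,(.5005,.1557),50,{0:.065,1:.065,2:.065,3:.065});print(c)
E
```

```text
[0.49929378 0.15946884 0.32149966] [ 1.79993495e+02 -3.19162466e-02  9.01274640e+01] 0.028781703126529497
10.725 [(np.float64(0.666), np.float64(0.135), np.float64(0.09), np.float64(6.477), np.float64(3795.0)), (np.float64(0.575), np.float64(0.019), np.float64(0.106), np.float64(-90.847), np.float64(3869.0)), (np.float64(0.513), np.float64(0.176), np.float64(0.082), np.float64(141.577), np.float64(2726.0))]
[ 0.5816  0.1224  0.0875 -1.6087  1.5417  0.0065] 0.0001311324803483976 32 10.775
10.775 [[0.008, 0.004, 0.065], [-0.075, -0.025, 0.065], [-0.079, -0.011, 0.065], [-0.079, 0.004, 0.065], [-0.076, 0.017, 0], [-0.072, 0.031, 0], [-0.066, 0.043, 0], [-0.056, 0.054, 0], [-0.046, 0.063, 0], [-0.034, 0.07, 0]]
12.025 [[-0.021, 0.074, 0], [-0.008, 0.077, 0], [0.006, 0.077, 0], [0.019, 0.074, 0], [0.032, 0.07, 0], [0.044, 0.063, 0], [0.053, 0.054, 0], [0.062, 0.044, 0], [0.069, 0.032, 0], [0.073, 0.021, 0]]
13.275 [[0.075, 0.007, 0], [0.075, -0.006, 0], [0.073, -0.018, 0], [0.068, -0.03, 0], [0.062, -0.042, 0], [0.054, -0.051, 0], [0.044, -0.06, 0], [0.034, -0.066, 0], [0.022, -0.07, 0], [0.01, -0.074, 0]]
14.525 [[-0.003, -0.073, 0], [-0.015, -0.072, 0], [-0.026, -0.068, 0], [-0.038, -0.063, 0], [-0.047, -0.055, 0], [-0.055, -0.047, 0], [-0.063, -0.036, 0], [-0.067, -0.026, 0], [-0.071, -0.015, 0], [-0.071, -0.003, 0]]
15.775 [[-0.071, 0.009, 0], [-0.069, 0.021, 0], [-0.064, 0.031, 0], [-0.058, 0.041, 0], [-0.05, 0.05, 0], [-0.042, 0.057, 0], [-0.032, 0.062, 0], [-0.021, 0.067, 0], [-0.011, 0.07, 0], [0.001, 0.07, 0]]
[0.5897 0.0353]
```

View pics/f.png

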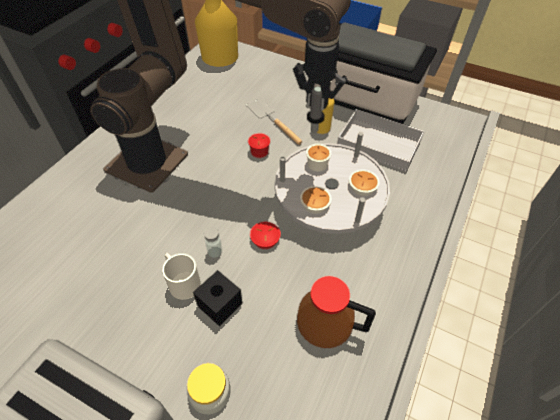

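The wand tip, scene (122,317), is just beyond the tall pie at (155,318). Tracking starts.

Emit:
send_rows([
  {"linear": [0.008,0.004,0.065],"delta_rot": [0,0,0],"grip": -1},
  {"linear": [-0.075,-0.025,0.065],"delta_rot": [0,0,0],"grip": -1},
  {"linear": [-0.079,-0.011,0.065],"delta_rot": [0,0,0],"grip": -1},
  {"linear": [-0.079,0.004,0.065],"delta_rot": [0,0,0],"grip": -1},
  {"linear": [-0.076,0.017,0],"delta_rot": [0,0,0],"grip": -1},
  {"linear": [-0.072,0.031,0],"delta_rot": [0,0,0],"grip": -1},
  {"linear": [-0.066,0.043,0],"delta_rot": [0,0,0],"grip": -1},
  {"linear": [-0.056,0.054,0],"delta_rot": [0,0,0],"grip": -1},
  {"linear": [-0.046,0.063,0],"delta_rot": [0,0,0],"grip": -1},
  {"linear": [-0.034,0.07,0],"delta_rot": [0,0,0],"grip": -1},
])

```text
clock: 12.02
tool_pos: [0.5515, 0.0411, 0.2693]
tcp_rot: [180.0, -0.0, 90.0]
contact_force: [-0.1, 0.1, -1.0]
finger_gap: 0.0287
grip_force: 59.3
```

```bash
python3 - <<'E'
from plan import *
s=sense();t=s['clock'];x,e,n=fit();th=model(x,t);print(t,s['tool_pos'],s['tcp_rot'],x[:2]+x[2]*np.array([np.cos(th),np.sin(th)]))
look('scene','pics/g.png')
s=sense();t=s['clock'];print(t,s['tool_pos'])
im=cv2.imread('pics/g.png');cv2.imwrite('pics/g2.png',cv2.resize(im[80:250,240:440],(800,680))[:600])
x,e,n=fit();print(np.round(x,4),e,n)
th=model(x,12.025)
c0=np.array([.5005,.1557])+.2*np.array([.004-.025-.011+.004+.017+.031+.043+.054+.063+.07,.008-.075-.079-.079-.076-.072-.066-.056-.046-.034]);print(c0)
print(plan(x,t,c0,40))
E
```

```text
12.025 [0.55146642 0.04111731 0.26933398] [ 1.79991487e+02 -3.65687543e-03  8.99958098e+01] [0.55040785 0.04067775]
12.025 [(np.float64(0.672), np.float64(0.117), np.float64(0.095), np.float64(-4.894), np.float64(3793.0)), (np.float64(0.551), np.float64(0.04), np.float64(0.089), np.float64(-107.08), np.float64(2757.0)), (np.float64(0.549), np.float64(0.169), np.float64(0.052), np.float64(122.584), np.float64(1749.0))]
12.075 [0.55282736 0.04035519 0.26936579]
[ 0.5816  0.1224  0.0875 -1.6092  1.5419  0.0063] 0.0001348334125342246 33
[0.5505 0.0407]
12.075 [[-0.026, 0.108, 0], [-0.002, 0.077, 0], [0.012, 0.076, 0], [0.025, 0.073, 0], [0.037, 0.067, 0], [0.049, 0.059, 0], [0.057, 0.05, 0], [0.066, 0.039, 0], [0.071, 0.027, 0], [0.074, 0.015, 0]]
13.325 [[0.076, 0.001, 0], [0.074, -0.012, 0], [0.071, -0.024, 0], [0.066, -0.036, 0], [0.059, -0.046, 0], [0.049, -0.056, 0], [0.04, -0.063, 0], [0.028, -0.069, 0], [0.016, -0.072, 0], [0.004, -0.074, 0]]
14.575 [[-0.009, -0.073, 0], [-0.021, -0.07, 0], [-0.032, -0.066, 0], [-0.043, -0.059, 0], [-0.051, -0.052, 0], [-0.06, -0.042, 0], [-0.065, -0.031, 0], [-0.07, -0.02, 0], [-0.071, -0.009, 0], [-0.072, 0.004, 0]]
15.825 [[-0.07, 0.015, 0], [-0.067, 0.026, 0], [-0.061, 0.037, 0], [-0.055, 0.046, 0], [-0.046, 0.054, 0], [-0.036, 0.061, 0], [-0.026, 0.066, 0], [-0.016, 0.069, 0], [-0.004, 0.07, 0], [0.008, 0.07, 0]]
[0.5977 0.0365]
```

View pics/g2.png

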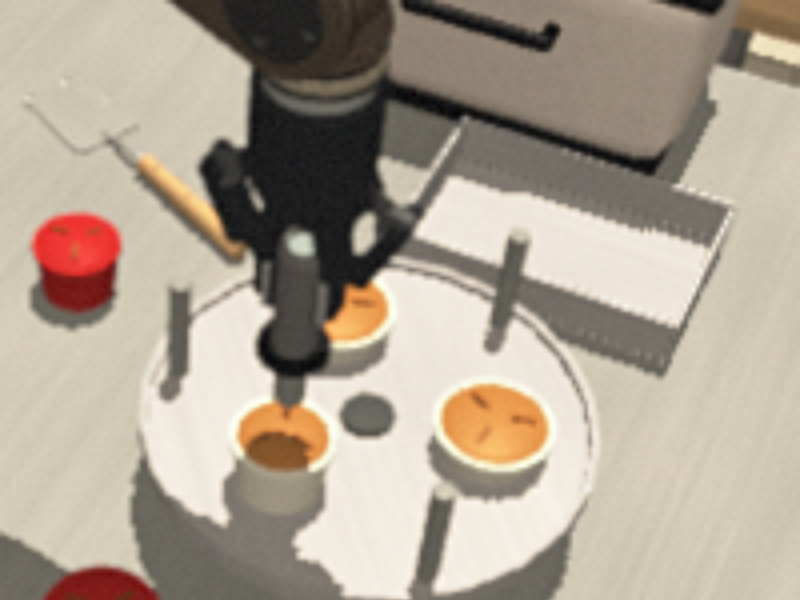

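The tip, crop (288,400), hangs over the tall crust at (283,435) and moves with it. I continue with the re-planned rows.

Emit:
send_rows([
  {"linear": [-0.026,0.108,0],"delta_rot": [0,0,0],"grip": -1},
  {"linear": [-0.002,0.077,0],"delta_rot": [0,0,0],"grip": -1},
  {"linear": [0.012,0.076,0],"delta_rot": [0,0,0],"grip": -1},
  {"linear": [0.025,0.073,0],"delta_rot": [0,0,0],"grip": -1},
  {"linear": [0.037,0.067,0],"delta_rot": [0,0,0],"grip": -1},
  {"linear": [0.049,0.059,0],"delta_rot": [0,0,0],"grip": -1},
  {"linear": [0.057,0.05,0],"delta_rot": [0,0,0],"grip": -1},
  {"linear": [0.066,0.039,0],"delta_rot": [0,0,0],"grip": -1},
  {"linear": [0.071,0.027,0],"delta_rot": [0,0,0],"grip": -1},
  {"linear": [0.074,0.015,0],"delta_rot": [0,0,0],"grip": -1},
])

```text
clock: 13.32
tool_pos: [0.6688, 0.1154, 0.2693]
tcp_rot: [-180.0, -0.0, 90.0]
contact_force: [0.8, -0.2, -1.6]
finger_gap: 0.0284
grip_force: 59.5
```

Emit:
send_rows([
  {"linear": [0.076,0.001,0],"delta_rot": [0,0,0],"grip": -1},
  {"linear": [0.074,-0.012,0],"delta_rot": [0,0,0],"grip": -1},
  {"linear": [0.071,-0.024,0],"delta_rot": [0,0,0],"grip": -1},
  {"linear": [0.066,-0.036,0],"delta_rot": [0,0,0],"grip": -1},
  {"linear": [0.059,-0.046,0],"delta_rot": [0,0,0],"grip": -1},
  {"linear": [0.049,-0.056,0],"delta_rot": [0,0,0],"grip": -1},
  {"linear": [0.04,-0.063,0],"delta_rot": [0,0,0],"grip": -1},
  {"linear": [0.028,-0.069,0],"delta_rot": [0,0,0],"grip": -1},
  {"linear": [0.016,-0.072,0],"delta_rot": [0,0,0],"grip": -1},
  {"linear": [0.004,-0.074,0],"delta_rot": [0,0,0],"grip": -1},
])

```text
clock: 14.58
tool_pos: [0.5773, 0.2109, 0.2694]
tcp_rot: [180.0, 0.0, 90.0]
contact_force: [-0.2, 0.2, -0.4]
finger_gap: 0.0285
grip_force: 59.5
```

Emit:
send_rows([
  {"linear": [-0.009,-0.073,0],"delta_rot": [0,0,0],"grip": -1},
  {"linear": [-0.021,-0.07,0],"delta_rot": [0,0,0],"grip": -1},
  {"linear": [-0.032,-0.066,0],"delta_rot": [0,0,0],"grip": -1},
  {"linear": [-0.043,-0.059,0],"delta_rot": [0,0,0],"grip": -1},
  {"linear": [-0.051,-0.052,0],"delta_rot": [0,0,0],"grip": -1},
  {"linear": [-0.06,-0.042,0],"delta_rot": [0,0,0],"grip": -1},
  {"linear": [-0.065,-0.031,0],"delta_rot": [0,0,0],"grip": -1},
  {"linear": [-0.07,-0.02,0],"delta_rot": [0,0,0],"grip": -1},
  {"linear": [-0.071,-0.009,0],"delta_rot": [0,0,0],"grip": -1},
  {"linear": [-0.072,0.004,0],"delta_rot": [0,0,0],"grip": -1},
])

```text
clock: 15.82
tool_pos: [0.4949, 0.111, 0.2694]
tcp_rot: [180.0, 0.0, 90.0]
contact_force: [-0.2, 0.5, -0.4]
finger_gap: 0.0291
grip_force: 59.5
```

Emit:
send_rows([
  {"linear": [-0.07,0.015,0],"delta_rot": [0,0,0],"grip": -1},
  {"linear": [-0.067,0.026,0],"delta_rot": [0,0,0],"grip": -1},
  {"linear": [-0.061,0.037,0],"delta_rot": [0,0,0],"grip": -1},
  {"linear": [-0.055,0.046,0],"delta_rot": [0,0,0],"grip": -1},
  {"linear": [-0.046,0.054,0],"delta_rot": [0,0,0],"grip": -1},
  {"linear": [-0.036,0.061,0],"delta_rot": [0,0,0],"grip": -1},
  {"linear": [-0.026,0.066,0],"delta_rot": [0,0,0],"grip": -1},
  {"linear": [-0.016,0.069,0],"delta_rot": [0,0,0],"grip": -1},
  {"linear": [-0.004,0.07,0],"delta_rot": [0,0,0],"grip": -1},
  {"linear": [0.008,0.07,0],"delta_rot": [0,0,0],"grip": -1},
])

```text
clock: 17.08
tool_pos: [0.5986, 0.0376, 0.2693]
tcp_rot: [-180.0, -0.0, 90.0]
contact_force: [0.6, 0.8, -1.7]
finger_gap: 0.029
grip_force: 59.5
```

```bash
python3 - <<'E'
from plan import *
s=sense();t=s['clock'];x,e,n=fit();th=model(x,t);print(t,s['tool_pos'],s['tcp_rot'],x[:2]+x[2]*np.array([np.cos(th),np.sin(th)]))
look('scene','pics/k.png')
im=cv2.imread('pics/k.png');cv2.imwrite('pics/k2.png',cv2.resize(im[80:250,240:440],(800,680))[:600])
cams.tip_of
for r in cams.tip_of('thermometer','scene')[:2]: print(r['confidence'],onz('scene',r['centre'],.167))
t=sense()['clock'];x,e,n=fit();print(np.round(x,4),e,n);plan(x,t,(.5977,.0365),10)
E
```

```text
17.075 [0.59858468 0.03758879 0.26925654] [-1.79996886e+02 -7.62284924e-03  9.00003374e+01] [0.59762531 0.0364052 ]
17.075 [(np.float64(0.653), np.float64(0.157), np.float64(0.083), np.float64(22.926), np.float64(3762.0)), (np.float64(0.596), np.float64(0.036), np.float64(0.092), np.float64(-77.761), np.float64(2765.0)), (np.float64(0.507), np.float64(0.133), np.float64(0.07), np.float64(173.765), np.float64(3696.0))]
0.71 [0.59926906 0.03479738 0.167     ]
[ 0.5816  0.1224  0.0875 -1.6087  1.5422  0.0064] 0.00015719377197908759 34
17.175 [[0.037, 0.112, 0], [0.035, 0.06, 0], [0.045, 0.053, 0], [0.052, 0.046, 0], [0.058, 0.036, 0], [0.063, 0.027, 0], [0.067, 0.017, 0], [0.068, 0.006, 0], [0.068, -0.005, 0], [0.066, -0.015, 0]]
```

View pics/k2.png

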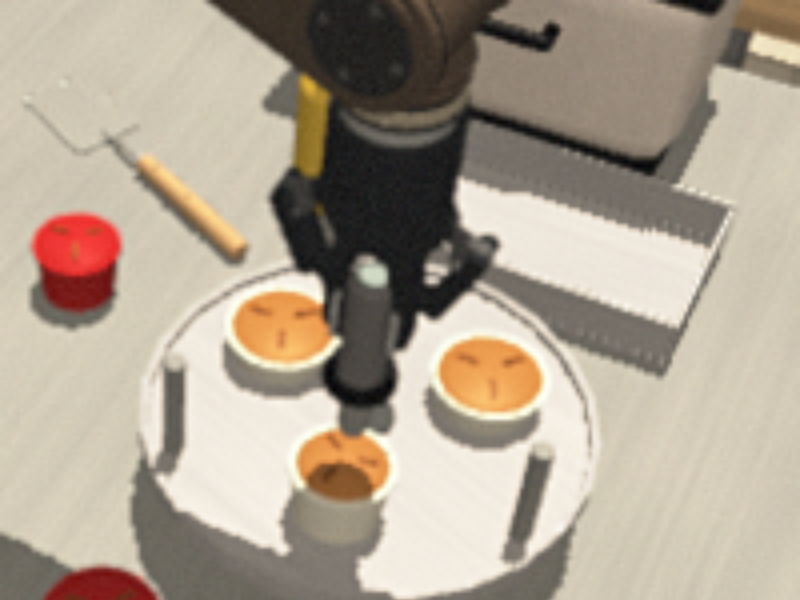

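The tip, crop (352,430), is still over the tall crust at (342,465), about 3 mm off. I add one more tracking call for margin, then raise and hold.

Emit:
send_rows([
  {"linear": [0.037,0.112,0],"delta_rot": [0,0,0],"grip": -1},
  {"linear": [0.035,0.06,0],"delta_rot": [0,0,0],"grip": -1},
  {"linear": [0.045,0.053,0],"delta_rot": [0,0,0],"grip": -1},
  {"linear": [0.052,0.046,0],"delta_rot": [0,0,0],"grip": -1},
  {"linear": [0.058,0.036,0],"delta_rot": [0,0,0],"grip": -1},
  {"linear": [0.063,0.027,0],"delta_rot": [0,0,0],"grip": -1},
  {"linear": [0.067,0.017,0],"delta_rot": [0,0,0],"grip": -1},
  {"linear": [0.068,0.006,0],"delta_rot": [0,0,0],"grip": -1},
  {"linear": [0.068,-0.005,0],"delta_rot": [0,0,0],"grip": -1},
  {"linear": [0.066,-0.015,0],"delta_rot": [0,0,0],"grip": -1},
])

```text
clock: 18.42
tool_pos: [0.6647, 0.1502, 0.2693]
tcp_rot: [-180.0, -0.0, 90.0]
contact_force: [0.9, 1.1, -1.6]
finger_gap: 0.0285
grip_force: 59.7
```

Emit:
send_rows([
  {"linear": [0.05,-0.02,-0.15],"delta_rot": [0,0,0],"grip": -1},
  {"linear": [0.02,-0.01,-0.2],"delta_rot": [0,0,0],"grip": -1},
  {"linear": [0,0,-0.2],"delta_rot": [0,0,0],"grip": -1},
  {"linear": [0,0,-0.1],"delta_rot": [0,0,0],"grip": -1},
  {"linear": [0,0,0],"delta_rot": [0,0,0],"grip": -1},
  {"linear": [0,0,0],"delta_rot": [0,0,0],"grip": -1},
  {"linear": [0,0,0],"delta_rot": [0,0,0],"grip": -1},
  {"linear": [0,0,0],"delta_rot": [0,0,0],"grip": -1},
])

```text
clock: 19.42
tool_pos: [0.6588, 0.1631, 0.3976]
tcp_rot: [-179.8, 0.0, 90.0]
contact_force: [0.4, -0.3, -0.6]
finger_gap: 0.0289
grip_force: 59.6
```

```bash
python3 - <<'E'
from h import *
s=sense();print(s['clock'],s['tool_pos'],s['tcp_rot'],s['finger_gap'],s['grip_force'],s['joint_velocities'].round(2))
cv2.imwrite('pics/z.png',cams.snapshot('scene'))
E
```

```text
19.425 [0.65876679 0.16312054 0.39761135] [-1.79848707e+02  1.36924157e-02  8.99896228e+01] 0.028873227643721938 59.63846504688263 [-0.06 -0.26 -0.65  0.11 -0.03 -0.11]
```

View pics/z.png

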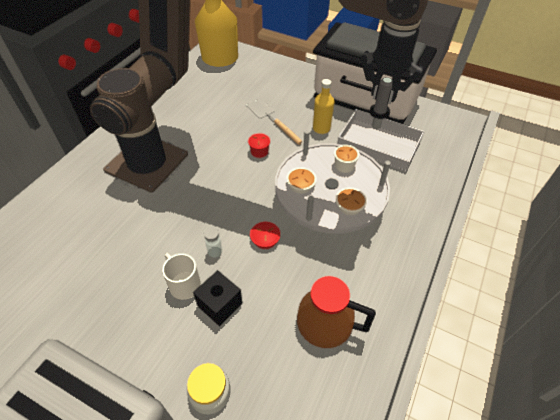

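The thermometer is held upright and still at about scene (100,383), with its tip about 0.29 m up. The pies are in place at (155,346), (180,301) and (198,351), and the bystanders look unmoved.

```bash
python3 -c "
from plant import ticket;print(ticket.sign_off())"
```

```text
the job is handed in; nothing more can be done
None
```

I handed the job in: the turntable was let go at about one turn in 3.7 s, the thermometer followed the tall pie for about 7 s (about 3 mm off centre when checked), and it is now held upright and still with its tip about 16 cm above the crust.

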